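# Load the drying dock and latch its tray

### The arm

A 6-joint arm with a two-finger parallel gripper is mounted at the origin on the work surface. World frame = base frame: x ahead of the robot, y to its left, z up, the work surface at z = 0. Lengths are in mm, angles in rad, forces in N, time in s.
With the tool pointing down it reaches from about 275 to 1000 mm from the base axis. Payload 8.4 kg.
Tool frame: the origin (TCP) lies on the centre line of the jaws, within the pads' length; the fingertips stand 17 mm ahead of it and the grasp point (between the pads) lies 2 mm behind it (r.tcp_to_tips is the z of the fingertips in the tool frame, in mm); z points along the fingers, y is the direction in which the jaws open and shut (so a half turn about z gives the same grasp; the last joint's range is limited). The gripper opens to 85 mm and grips with 20 to 120 N. Pads are 22 mm wide; open, the fingers measure 114 mm over their backs; the gripper's body (76 mm by 85 mm) begins 54 mm behind the grasp point. The pads swing forward as they close: fully open they stand 13 mm farther back than shut.
Start: joints at [-1.18, 0.353, 1.633, -0, 1.155, -0.002], TCP at [239.234, -577.404, 248.281] pointing down, gripper open.
Joint ranges: [-2.63, 2.63], [-0.92, 2.1], [0.06, 2.66], [-1.3, 4.44], [0, 2.69], [-3.02, 3.02]. Speed limits (rad/s): [2.22, 2.22, 2.79, 3.14, 3.14, 3.14].

### API

Orientations are given as [roll, pitch, yaw] about the fixed x, y, z axes, in that order (R = Rz(yaw) Ry(pitch) Rx(roll)).
In Python, from rig import r, cams, job gives the robot as it stands.
- The arm moves only by the tool drive_tool, never from a script. Its argument "deltas" is a list of rows, each a list of 4 numbers: the shift along the tool's x, y, z in cm, then the turn about the tool's z in rad. In form: [[x, y, z, roll], ...]. A call has 1 to 12 rows; each row shifts and turns the commanded pose from where the row before left it, along the tool's axes as they then stand; what a row does not reach is not made up. A row lasts 1/12 s, in which the tool goes at most 41.7 mm and 7.16 degrees, less where a joint would pass 70% of its speed; a pose out of reach is approached as far as the arm can. A call with a gripper value outside its range is refused whole. "jaw" is the closure, from 0 (fully open) to 1 (shut), set as the call begins (left out, the last holds). The fingers move at their own pace and stop on an object; "force" is the grip in N (left out, the last holds). Time passes only in rows, so rows that do not move let the fingers close. It gives the time, the measured TCP pose, the force and the opening at its end, in the units of the state.
- r.sense(): the state, without advancing time (a new reading comes with each control period).
- cams.grab_frame(name): name is "scene" or "top" or "wrist"; returns (picture, depth): 400x640x3 uint8, red, green, blue; 400x640 float32, mm along the optical axis (not along the pixel's ray), 0 where there is no reading.
- cams.camera_params(name): a dict with "fx", "fy", "cx", "cy" (pixels), "k1" (the pictures are not rectified: a ray, as slopes to the right and down, at radius r is drawn at 1 + k1 r^2 times it, then the intrinsics apply), "R" (3x3) and "t" (3): a world point X has camera coordinates R X + t. Camera axes: x right, y down, z forward; pixel columns grow to the right and rows downward; lengths in mm; the calibration is good to about 2 mm. A picture is of the moment at which its call begins: read the wrist's pose just before it. camera_params takes no time and is no camera call; for the wrist camera it gives the pose at the moment of the call.
- job.sign_off(): hands the job in, once; it reports no verdict.
The state is a dict: "clock": time; "qpos": joint angles; "qvel": joint speeds; "joint_efforts": joint torques, N m; "eef_pos": TCP position; "tcp_rot": TCP orientation; "contact_force": force on the tool from outside, world axes, zero at the start; "wrist_torque": the same for the moment, N m; "opening": opening from 0.0 (shut) to 1.0 (fully open).
Only numpy, scipy, OpenCV 4.12 (cv2) and the standard library are available. Lean on these libraries where they do the work, as an engineer would, in place of code of your own. Each camera call takes 0.05 s, during which the arm holds its last target. There are 200 camera calls.

### The job

Set the small build plate down flat in the open tray of the dock (do not drop it), then press the tray in by its front until its push-push latch catches, never pressing harder than 20 N (2 kg). Let go and make sure the tray stays in: if it springs out, press it in again; a second press on a latched tray lets it out. Leave the jar, the part box and the scraper where they are.

Things in the scene. Friction and masses are not known exactly. Their poses are not given: they have to be found in the camera images.
- carrier_grip (a point): Aluminium build plate (loose, 0.2-0.45 kg), left or right of the dock: base 64 (x) x 80 (y) x 8 mm, black printed parts (to 22 mm up) along the two 80 mm edges, and in the middle an upright grip block 44 (x) x 24 mm (y) rising to 54 mm above the underside. Point: middle of the block, 34 mm above the underside. Grip the block across its y from above.
- dock_mouth (a point): The dock: fixed low white housing 190 mm deep, 170 wide, 86 high, amber window in its top, front open; the tray sticks out of it towards the robot. Point: middle of the top edge of the open front, 86 mm above the bench; x points into the dock (the way the tray is pressed in), z up. Its spring latch must be pressed about 7 mm past where the tray will rest.
- tray_front (a point): Push pad on the tray's front: 60 wide, 30 high, 4 mm proud of the white front panel (140 wide, 8 thick, 6 to 76 mm above the bench). Point: middle of the pad's outer face, 50 mm above the bench; x into the dock. Fully out it is 132 mm outside the dock's front face, latched 24 to 60 mm. After catching, a rubber stop is felt: about 6 N per mm more, so end a press at a felt 10 to 14 N in all.
- tray_in (a point): Middle of the tray's inner floor, 12 mm above the bench; moves with the tray, 65.5 mm further in (x) than tray_front; x into the dock, y left. Clear floor 91 (x) x 130 mm (y); side and back walls rise 22 mm above it, the front panel 64 mm; 66 mm clear under the dock's top. The plate goes with its x along the tray's x, either way round.
- tray (a joint): How far in the tray is, m. 0 fully out, where a spring (2 N, 4 to 5 N far in) throws it unless latched. Latched it rests at 0.072-0.108, a setting that differs and cannot be seen. It catches only if pressed about 7 mm past that rest (1 mm before the rubber stop), then on letting go comes back 7 mm and stays. Pressed so again and let go, it is released and slides fully out.
- jar: A loose black resin bottle, 68 mm across, 130 mm high, on the other side of the dock from the plate; origin at its underside. Leave alone.
- partbox: A clear open plastic box 90 x 120 x 50 mm, beyond on the left; origin at its underside. Leave alone.
- scraper: A scraper 160 mm long lying flat, beyond on the right. Leave alone.

How it is judged:
By the outcome, as a careful person would: the job done as asked, in the order asked, and still so for the second after the job is handed in, with the robot touching nothing.
It also fails if it takes over 61 s, if anything falls off the work surface, if the arm or the gripper's body presses on something with over 40 N, if the wrist force passes 120 N, or if a joint passes its speed limit or range.

## Working session

There is one attempt and no reset: what is moved stays moved. The work goes in short steps, Python scripts to look and compute and a tool call to move; the robot and the scene stay as the last step left them, time stands still between calls to the robot, and variables do not carry over. Pictures are saved under pics/ and viewed, about 8 in all and at most 12, crops included, and the job is handed in when it is done.

Besides the shell and the picture viewer there is one more tool, called after "Emit:" as name([rows], argument=value, ...), one row to a line, values as JSON. drive_tool: Moves the arm, as the interface text tells. Its arguments: {"type":"object","properties":{"deltas":{"type":"array"},"jaw":{"type":"number"},"force":{"type":"number"}},"required":["deltas"]}

```bash
mkdir -p pics; ls; cat > h.py <<'E'
import numpy as np, cv2
from rig import r, cams, job
def grab(n):
    p=cams.camera_params(n); im,d=cams.grab_frame(n); return im,d,p
def und(px,p):
    K=np.array([[p['fx'],0,p['cx']],[0,p['fy'],p['cy']],[0,0,1.]])
    D=np.array([p['k1'],0,0,0,0.])
    return cv2.undistortPoints(np.float64(px).reshape(-1,1,2),K,D).reshape(-1,2)
def rayz(px,p,z):
    n=und(px,p); R=np.array(p['R']);t=np.array(p['t'])
    c=-R.T@t; d=np.c_[n,np.ones(len(n))]@R
    return c+d*((z-c[2])/d[:,2])[:,None]
def pts(d,p):
    R=np.array(p['R']);t=np.array(p['t'])
    v,u=np.mgrid[:d.shape[0],:d.shape[1]]
    n=und(np.c_[u.ravel(),v.ravel()],p); z=d.ravel()[:,None]
    X=(np.c_[n*z,z]-t)@R
    X[d.ravel()==0]=np.nan
    return X.reshape(*d.shape,3)
E
python3 - <<'E'
from h import *
print(r.sense())
for n in('scene','top'):
    im,d,p=grab(n); cv2.imwrite(f'pics/{n}0.png',im[...,::-1]); np.savez(f'{n}0',im=im,d=d,**p)
    print(n,p)
E
```

```text
pics
{'clock': 0.0, 'qpos': array([-1.18037201e+00,  3.53660916e-01,  1.63411586e+00, -1.09317556e-05,
        1.15520343e+00, -2.44140902e-03]), 'qvel': array([ 0.0005734 ,  0.00039057,  0.00076406, -0.00010189,  0.00085514,
       -0.00011758]), 'joint_efforts': array([-1.77830152e-03, -6.05261636e+01, -3.42063153e+01,  9.09610947e-06,
        9.50924645e-03, -4.13106000e-05]), 'eef_pos': array([ 239.07758989, -576.98568879,  247.56151128]), 'tcp_rot': array([-3.14020508e+00,  6.60747305e-06,  3.92870155e-01]), 'contact_force': array([ 0.20801607,  0.79605667, -0.18172657]), 'wrist_torque': array([ 0.0655541 , -0.00515426, -0.002585  ]), 'opening': 0.9985669144662249}
scene {'fx': 518.1083626261363, 'fy': 518.1083626261363, 'cx': 320.1777704979971, 'cy': 188.75168543527067, 'k1': -0.15453616174309168, 'R': array([[-3.21688996e-01,  9.46845354e-01, -2.56157253e-04],
       [ 7.75454641e-01,  2.63304055e-01, -5.73882457e-01],
       [-5.43310491e-01, -1.84810309e-01, -8.18937641e-01]]), 't': array([ 199.06318077, -416.59530586, 1688.16733048])}
top {'fx': 482.1447033916849, 'fy': 482.1447033916849, 'cx': 316.3311470880735, 'cy': 193.37140044249762, 'k1': -0.08738249957735088, 'R': array([[ 8.03730409e-02, -9.96764835e-01,  1.96001978e-04],
       [-9.73413328e-01, -7.85324288e-02, -2.15172374e-01],
       [ 2.14491648e-01,  1.71032671e-02, -9.76576065e-01]]), 't': array([ -31.38778363,  600.01107057, 1165.85342281])}
```

View pics/top0.png

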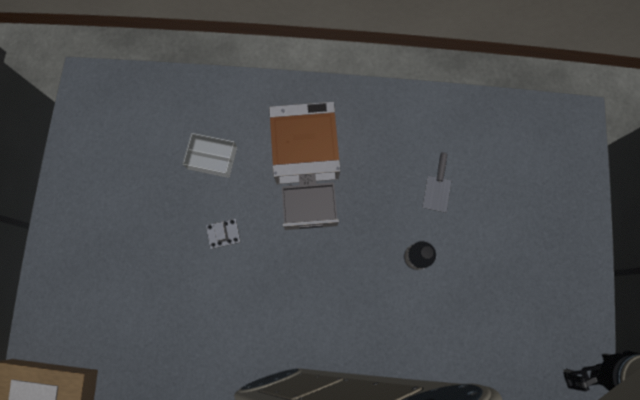

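View pics/scene0.png

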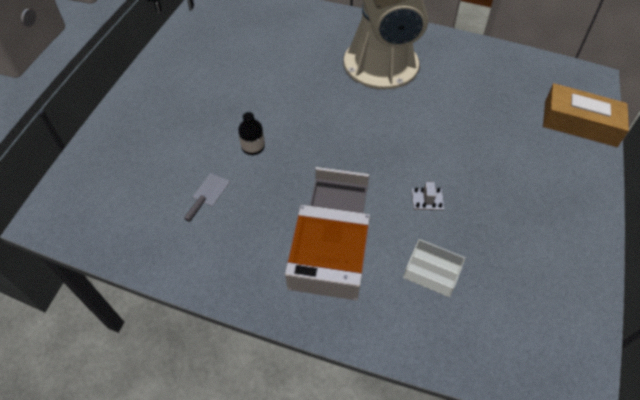

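Top view: plate at about (223,234), tray front panel at (311,225), dock amber window at (305,138), jar at (420,254). Scene view: plate at (428,197), tray at (340,187). Next I'll measure from the depth.

```bash
python3 - <<'E'
from h import *
z=np.load('top0.npz'); d=z['d']; p={k:z[k] for k in z.files}; X=pts(d,p); im=z['im']
def rect(m,name):
    P=X[m]; P=P[~np.isnan(P[:,0])]
    if len(P)<5: print(name,len(P)); return
    (c,s,a)=cv2.minAreaRect(np.float32(P[:,:2])); print(name,len(P),np.round(c,1),np.round(s,1),round(a,1),'z',np.round(np.percentile(P[:,2],[5,50,95]),1))
U=np.zeros(d.shape,bool)
def win(u0,u1,v0,v1):
    w=U.copy(); w[v0:v1,u0:u1]=1; return w
Z=X[...,2]
pl=win(195,250,210,258)
print('bench',np.nanmedian(Z[260:300,200:400]))
rect(pl&(Z>5),'plate'); rect(pl&(Z>40),'block'); rect(pl&(im.min(2)>110),'platebright')
rect(win(260,350,90,176)&(Z>75)&(Z<100),'dock top')
rect(win(270,350,205,235)&(Z>55),'front panel')
rect(win(400,440,230,280)&(Z>30),'jar')
rect(win(180,242,125,180)&(Z>30),'box')
am=(im[...,0]>120)&(im[...,2]<60)&win(260,350,90,190)
c,s,a=cv2.minAreaRect(np.float32(rayz(np.argwhere(am)[:,::-1],p,86)[:,:2])); print('amber',c,s,a)
# pixel crop
cv2.imwrite('pics/crop.png',cv2.resize(im[90:265,180:360,::-1],None,fx=4,fy=3.4*4/3.4,interpolation=cv2.INTER_CUBIC)[:600])
# wrist
E
```

```text
bench -0.4419231024625934
plate 696 [480.6 269.8] [121.7 119.4] 8.1 z [ 5.6 10.9 55.2]
block 177 [485.3 255.9] [43.8 24.9] 18.1 z [46.9 53.2 57.5]
platebright 372 [486.9 255.7] [59.7 77.3] 17.6 z [ 3.8  9.2 56.2]
dock top 4609 [739.7  60.6] [192.8 170.4] 9.3 z [81.  85.  89.2]
front panel 278 [521.1  25. ] [ 12.8 138.4] 9.1 z [58.7 73.5 78.3]
jar 675 [ 465.2 -254. ] [65.9 65.9] 3.5 z [ 49.3  92.5 131.2]
box 520 [691.5 311.8] [120.8  92.4] 82.8 z [31.8 43.6 51.9]Traceback (most recent call last):
  File "<stdin>", line 19, in <module>
  File "h.py", line 10, in rayz
    n=und(px,p); R=np.array(p['R']);t=np.array(p['t'])
  File "h.py", line 8, in und
    return cv2.undistortPoints(np.float64(px).reshape(-1,1,2),K,D).reshape(-1,2)
           ~~~~~~~~~~~~~~~~~~~^^^^^^^^^^^^^^^^^^^^^^^^^^^^^^^^^^^^
cv2.error: OpenCV(4.12.0) /io/opencv/modules/calib3d/src/undistort.dispatch.cpp:347: error: (-215:Assertion failed) CV_IS_MAT(_src) && CV_IS_MAT(_dst) && (_src->rows == 1 || _src->cols == 1) && (_dst->rows == 1 || _dst->cols == 1) && _src->cols + _src->rows - 1 == _dst->rows + _dst->cols - 1 && (CV_MAT_TYPE(_src->type) == CV_32FC2 || CV_MAT_TYPE(_src->type) == CV_64FC2) && (CV_MAT_TYPE(_dst->type) == CV_32FC2 || CV_MAT_TYPE(_dst->type) == CV_64FC2) in function 'cvUndistortPointsInternal'
```

Emit:
drive_tool([
  [1.52, -1.88, 0, 0],
  [1.52, -1.88, 0, 0],
  [1.52, -1.88, 0, 0],
  [1.52, -1.88, 0, 0],
  [1.52, -1.88, 0, 0],
  [1.52, -1.88, 0, 0],
  [1.52, -1.88, 0, 0],
  [1.52, -1.88, 0, 0],
  [1.52, -1.88, 0, 0],
  [1.52, -1.88, 0, 0],
  [1.52, -1.88, 0, 0],
  [1.52, -1.88, 0, 0],
], jaw=0)

```text
clock: 1.1
eef_pos: [321.3, -297.9, 248.1]
tcp_rot: [-3.141, 0.0, 0.393]
contact_force: [0.5, -0.2, -0.3]
opening: 0.998
```

Emit:
drive_tool([
  [1.52, -1.88, 0, 0],
  [1.52, -1.88, 0, 0],
  [1.52, -1.88, 0, 0],
  [1.52, -1.88, 0, 0],
  [1.52, -1.88, 0, 0],
  [1.52, -1.88, 0, 0],
  [1.52, -1.88, 0, 0],
  [1.52, -1.88, 0, 0],
  [1.52, -1.88, 0, 0],
  [1.52, -1.88, 0, 0],
  [1.52, -1.88, 0, 0],
  [1.52, -1.88, 0, 0],
])

```text
clock: 2.1
eef_pos: [403.5, -19.7, 248.2]
tcp_rot: [-3.142, 0.0, 0.393]
contact_force: [0.9, 0.3, -1.5]
opening: 1.0
```

Emit:
drive_tool([
  [1.52, -1.88, 0, 0],
  [1.52, -1.88, 0, 0],
  [1.52, -1.88, 0, 0],
  [1.52, -1.88, 0, 0],
  [1.52, -1.88, 0, 0],
  [1.52, -1.88, 0, 0],
  [1.52, -1.88, 0, 0],
  [1.52, -1.88, 0, 0],
  [1.52, -1.88, 0, 0],
  [1.52, -1.88, 0, 0],
  [1.52, -1.88, 0, 0],
  [0, 0, 0, 0.079],
])

```text
clock: 3.1
eef_pos: [479.9, 237.5, 248.1]
tcp_rot: [-3.14, -0.001, 0.316]
contact_force: [-0.1, 0.3, 0.4]
opening: 1.001
```

```bash
cat >> h.py <<'E'
def rect(P,name):
    P=P[~np.isnan(P[:,0])]
    if len(P)<5: print(name,len(P)); return
    c,s,a=cv2.minAreaRect(np.float32(P[:,:2])); print(name,len(P),np.round(c,1),np.round(s,1),round(a,1),'z',np.round(np.percentile(P[:,2],[5,50,95]),1))
def go(tgt,yaw):
    s=r.sense(); e=s['eef_pos']; y=s['tcp_rot'][2]; d=np.array(tgt)-e; c,q=np.cos(y),np.sin(y)
    print('t',round(s['clock'],2),'at',e.round(1),s['tcp_rot'].round(3),'F',s['contact_force'].round(1),'op',round(s['opening'],2))
    print('tool cm',np.round([(d[0]*c+d[1]*q)/10,(d[0]*q-d[1]*c)/10,-d[2]/10,y-yaw],3))
E
python3 - <<'E'
from h import *
go([485.3,255.9,200],.314)
im,d,p=grab('wrist'); cv2.imwrite('pics/w1.png',im[...,::-1]); np.savez('w1',im=im,d=d,**p)
X=pts(d,p);Z=X[...,2]
near=np.hypot(X[...,0]-485,X[...,1]-256)<70
rect(X[near&(Z>44)&(Z<65)],'block'); rect(X[near&(Z>4)&(Z<65)],'plate'); print(p['R'],p['t'])
E
```

```text
t 3.1 at [479.9 237.5 248.1] [-3.14e+00 -1.00e-03  3.16e-01] F [-0.1  0.3  0.4] op 1.0
tool cm [ 1.081e+00 -1.577e+00  4.812e+00  2.000e-03]
block 1035 [487.  257.1] [44.1 23.7] 17.9 z [51.9 53.5 54.6]
plate 3828 [487.1 257.1] [64.  80.1] 17.8 z [ 6.5  8.4 54.1]
[[ 0.31196829 -0.95009054 -0.00193842]
 [-0.9157854  -0.30124603  0.2656839 ]
 [-0.2530077  -0.08110978 -0.96405825]] [ 76.73009796 476.31064837 518.48880838]
```

View pics/w1.png

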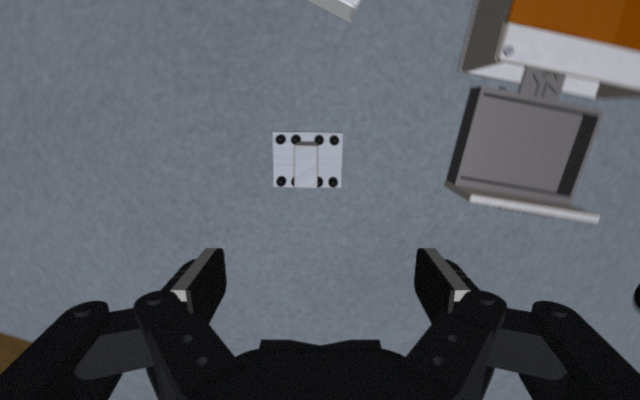

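The wrist view shows the plate at about (308,160), clear of the fingers. It measures 64x80 with a 44x24 block, at (487,257) and yaw 0.311, which agrees with the top view.

Emit:
drive_tool([
  [0.64, -0.82, 1.0, 0.005],
  [0.64, -0.82, 2, 0],
  [0, 0, 2.6, 0],
  [0, 0, 2.6, 0],
  [0, 0, 2.6, 0],
  [0, 0, 2.6, 0],
  [0, 0, 2.4, 0],
  [0, 0, 2, 0],
  [0, 0, 1.6, 0],
  [0, 0, 1.2, 0],
  [0, 0, 0.6, 0],
  [0, 0, 0.4, 0],
])

```text
clock: 4.15
eef_pos: [485.7, 253.3, 31.3]
tcp_rot: [3.141, 0.001, 0.309]
contact_force: [-1.1, 0.0, 0.4]
opening: 0.999
```

Emit:
drive_tool([
  [0, 0, 0, 0],
  [0, 0, 0, 0],
  [0, 0, 0, 0],
  [0, 0, 0, 0],
  [0, 0, 0, 0],
  [0, 0, 0, 0],
  [0, 0, 0, 0],
  [0, 0, 0, 0],
  [0, 0, 0, 0],
  [0, 0, 0, 0],
], jaw=1, force=45)

```text
clock: 4.98
eef_pos: [486.5, 254.0, 33.1]
tcp_rot: [-3.141, -0.001, 0.309]
contact_force: [-0.1, -0.0, 6.3]
opening: 0.276
```

Emit:
drive_tool([
  [0, 0, -0.3, 0],
  [0, 0, -0.7, 0],
  [0, 0, -1.5, 0],
  [0, 0, -1.5, 0],
  [0, 0, -1.5, 0],
  [0, 0, -1.5, 0],
  [0, 0, -1.5, 0],
  [0, 0, -1.5, 0],
  [0, 0, -0.7, 0],
  [0, 0, -0.3, 0],
  [0, 0, 0, 0],
  [0, 0, 0, 0],
])

```text
clock: 5.98
eef_pos: [485.6, 253.4, 141.8]
tcp_rot: [3.141, 0.001, 0.309]
contact_force: [0.7, -0.7, -3.9]
opening: 0.274
```

```bash
python3 - <<'E'
from h import *
go([580.3,34.8,143],.16)
im,d,p=grab('wrist'); cv2.imwrite('pics/w2.png',im[...,::-1]); 
X=pts(d,p);Z=X[...,2]
near=np.hypot(X[...,0]-486,X[...,1]-256)<60
P=X[near&(Z>100)&(Z<125)];rect(P,'plate?'); print(np.linalg.lstsq(np.c_[P[:,:2]-P[:,:2].mean(0),np.ones(len(P))],P[:,2],rcond=None)[0])
# tray: front panel, inner floor, walls
m=(X[...,0]>480)&(X[...,0]<660)&(abs(X[...,1]-35)<110)
rect(X[m&(Z>62)&(Z<80)&(X[...,0]<560)],'panel top'); rect(X[m&(Z>5)&(Z<18)],'floor'); rect(X[m&(Z>28)&(Z<40)],'walls')
im,d,p=grab('top'); np.savez('top2',im=im,d=d,**p)
X=pts(d,p);Z=X[...,2]
rect(X[(Z>81)&(Z<92)&(X[...,0]>640)&(X[...,0]<860)&(abs(X[...,1]-60)<120)],'docktop')
E
```

```text
t 5.98 at [485.6 253.4 141.8] [3.141e+00 1.000e-03 3.090e-01] F [ 0.7 -0.7 -3.9] op 0.27
tool cm [ 2.378 23.708 -0.124  0.149]
plate? 7688 [492.7 255.9] [52.2 80. ] 17.8 z [114.1 116.3 122.2]
[4.21786903e-03 1.61164780e-03 1.16494618e+02]
panel top 1511 [517.9  58.6] [12.6 77.1] 7.9 z [63.6 74.6 76.2]
floor 12780 [601.7  58.3] [156.2 124.5] 16.9 z [ 5.9 11.5 14.7]
walls 4308 [596.3  65.7] [160.4 105.7] 16.0 z [29.  33.3 37.8]
docktop 4314 [739.7  60.5] [191.8 170.5] 9.2 z [81.9 85.1 89.1]
```

View pics/w2.png

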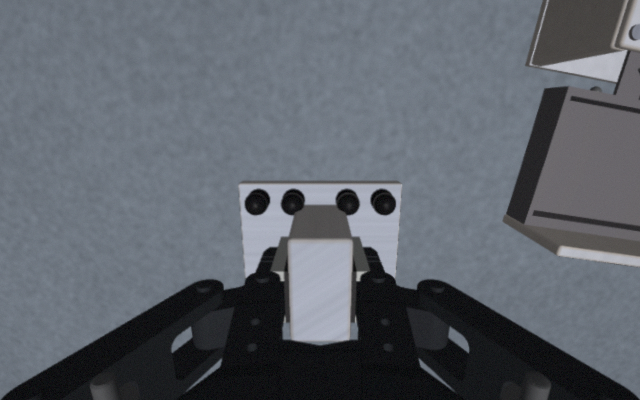

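Plate held level, underside 33 mm below the TCP. The dock measures the same again, so the tray centre is at (580,35) and its yaw is 0.16.

Emit:
drive_tool([
  [0.1, 1.0, 0, 0],
  [0.2, 2.0, 0, 0],
  [0.2, 2.2, 0, 0],
  [0.2, 2.2, 0, 0],
  [0.2, 2.2, 0, 0],
  [0.2, 2.2, 0, 0],
  [0.2, 2.2, 0, 0],
  [0.2, 2.2, 0, 0],
  [0.2, 2.2, 0, 0],
  [0.2, 2.2, 0, 0],
  [0.2, 2.1, 0, 0],
  [0.15, 1.0, 0, 0],
])

```text
clock: 7.08
eef_pos: [580.0, 31.9, 141.7]
tcp_rot: [3.141, 0.001, 0.308]
contact_force: [-0.1, -0.5, -3.9]
opening: 0.275
```

Emit:
drive_tool([
  [0, 0, 0, 0.05],
  [0, 0, 0, 0.05],
  [0, 0, 0, 0.049],
  [0, 0, 0, 0],
  [0, 0, 0, 0],
  [0, 0, 0, 0],
])

```text
clock: 7.58
eef_pos: [579.3, 34.7, 142.0]
tcp_rot: [-3.142, 0.001, 0.161]
contact_force: [-0.1, -0.6, -3.1]
opening: 0.275
```

```bash
python3 - <<'E'
from h import *
go([579,34.6,45],.16)
im,d,p=grab('wrist'); cv2.imwrite('pics/w3.png',im[...,::-1]); 
X=pts(d,p);Z=X[...,2]
c,s=np.cos(.16),np.sin(.16); L=X.copy(); L[...,0]=(X[...,0]-580.3)*c+(X[...,1]-34.8)*s; L[...,1]=-(X[...,0]-580.3)*s+(X[...,1]-34.8)*c
m=(abs(L[...,0])<110)&(abs(L[...,1])<110)
for n,a,b in(('plate',111,123),('floor',7,16),('walls',31,37)):
    P=L[m&(Z>a)&(Z<b)]; rect(P,n+' in tray frame'); print(np.percentile(P[:,:2],[1,99],axis=0).round(1).tolist()) if len(P) else 0
E
```

```text
t 7.58 at [579.3  34.7 142. ] [-3.142e+00  1.000e-03  1.610e-01] F [-0.1 -0.6 -3.1] op 0.28
tool cm [-2.700e-02  4.000e-03  9.702e+00  1.000e-03]
plate in tray frame 7189 [6.7 0.2] [51.7 80.1] 0.1 z [115.  116.5 118.1]
[[-15.3, -39.1], [32.3, 39.5]]
floor in tray frame 6694 [38.9  6.1] [ 57.5 141.4] 0.3 z [10.5 11.6 12.8]
[[11.8, -64.0], [44.3, 65.2]]
walls in tray frame 3364 [6.8 4.3] [121.1 145.9] 0.2 z [31.6 33.5 34.7]
[[-52.6, -68.2], [61.5, 69.2]]
```

View pics/w3.png

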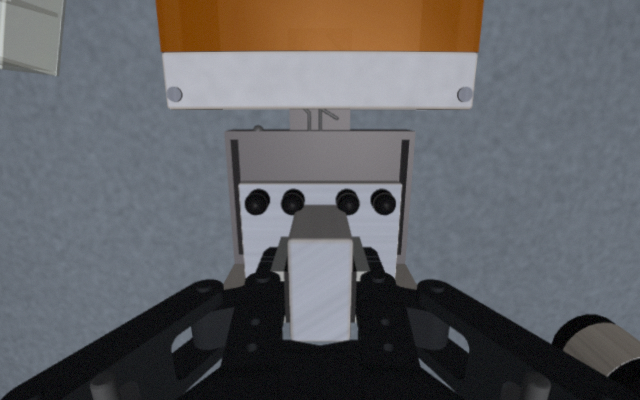

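Plate is over the tray, square and centred (far edge at x +32 of 44, sides ±39 of 65). Lowering it.

Emit:
drive_tool([
  [0, 0, 0.6, 0],
  [0, 0, 1.2, 0],
  [0, 0, 1.4, 0],
  [0, 0, 1.4, 0],
  [0, 0, 1.4, 0],
  [0, 0, 1.2, 0],
  [0, 0, 0.8, 0],
  [0, 0, 0.6, 0],
  [0, 0, 0.4, 0],
  [0, 0, 0.2, 0],
  [0, 0, 0, 0],
  [0, 0, 0, 0],
])

```text
clock: 8.63
eef_pos: [579.9, 34.7, 50.7]
tcp_rot: [3.142, -0.001, 0.16]
contact_force: [0.2, 0.2, -3.1]
opening: 0.274
```

Emit:
drive_tool([
  [0, 0, 0.1, 0],
  [0, 0, 0.1, 0],
  [0, 0, 0.1, 0],
  [0, 0, 0, 0],
  [0, 0, 0, 0],
])

```text
clock: 9.05
eef_pos: [579.5, 34.7, 47.3]
tcp_rot: [3.142, -0.0, 0.16]
contact_force: [0.4, 0.6, -3.5]
opening: 0.276
```

Emit:
drive_tool([
  [0, 0, 0.1, 0],
  [0, 0, 0, 0],
  [0, 0, 0, 0],
])

```text
clock: 9.3
eef_pos: [579.4, 34.7, 46.2]
tcp_rot: [3.142, 0.0, 0.16]
contact_force: [-0.1, -0.4, -3.3]
opening: 0.274
```

Emit:
drive_tool([
  [0, 0, 0.1, 0],
  [0, 0, 0, 0],
  [0, 0, 0, 0],
])

```text
clock: 9.55
eef_pos: [579.5, 34.7, 45.2]
tcp_rot: [-3.142, 0.0, 0.16]
contact_force: [-0.1, 0.7, -3.5]
opening: 0.274
```

Emit:
drive_tool([
  [0, 0, 0.1, 0],
  [0, 0, 0, 0],
  [0, 0, 0, 0],
])

```text
clock: 9.8
eef_pos: [580.1, 34.8, 45.0]
tcp_rot: [3.142, -0.001, 0.16]
contact_force: [-1.8, 1.4, 5.7]
opening: 0.277
```

Emit:
drive_tool([
  [0, 0, 0.05, 0],
  [0, 0, 0, 0],
  [0, 0, 0, 0],
])

```text
clock: 10.05
eef_pos: [580.4, 34.8, 45.0]
tcp_rot: [3.142, -0.002, 0.16]
contact_force: [-2.3, -0.6, 9.6]
opening: 0.278
```

Emit:
drive_tool([
  [0, 0, -0.07, 0],
  [0, 0, 0, 0],
])

```text
clock: 10.22
eef_pos: [579.9, 34.8, 45.0]
tcp_rot: [3.142, -0.001, 0.16]
contact_force: [0.1, 0.8, 6.2]
opening: 0.277
```

Emit:
drive_tool([
  [0, 0, 0, 0],
  [0, 0, 0, 0],
  [0, 0, 0, 0],
  [0, 0, 0, 0],
  [0, 0, 0, 0],
  [0, 0, 0, 0],
], jaw=0.4)

```text
clock: 10.72
eef_pos: [579.4, 34.7, 44.4]
tcp_rot: [3.142, 0.0, 0.16]
contact_force: [0.1, 0.6, -0.3]
opening: 0.599
```

Emit:
drive_tool([
  [0, 0, -0.2, 0],
  [0, 0, -0.5, 0],
  [0, 0, -1.0, 0],
  [0, 0, -1.5, 0],
  [0, 0, -1.5, 0],
  [0, 0, -1.5, 0],
  [0, 0, -1.5, 0],
  [0, 0, -1.5, 0],
  [0, 0, -1.5, 0],
  [0, 0, -1, 0],
  [0, 0, -0.5, 0],
  [0, 0, 0, 0],
])

```text
clock: 11.72
eef_pos: [580.2, 34.7, 168.0]
tcp_rot: [3.141, -0.002, 0.16]
contact_force: [0.9, 0.3, -0.3]
opening: 0.602
```

```bash
cat > look.py <<'E'
from h import *
import sys
go([float(v) for v in sys.argv[1:4]],.16)
ox=float(sys.argv[4]) if len(sys.argv)>4 else 0
for n in('wrist','top'):
    im,d,p=grab(n); cv2.imwrite(f'pics/{n}_{int(r.sense()["clock"]*100)}.png',im[...,::-1]); X=pts(d,p);Z=X[...,2]
    c,s=np.cos(.16),np.sin(.16); L=X.copy(); L[...,0]=(X[...,0]-580.3)*c+(X[...,1]-34.8)*s; L[...,1]=-(X[...,0]-580.3)*s+(X[...,1]-34.8)*c
    m=(L[...,0]>-110)&(L[...,0]<64)&(abs(L[...,1])<80)
    rect(L[m&(Z>58)&(Z<73)],n+' block'); rect(L[m&(Z>72)&(Z<78)&(abs(L[...,1])>15)],n+' panel')
    P=L[m&(abs(L[...,0]-ox)<40)&(abs(L[...,1])<50)&(Z>16.5)&(Z<24)]; rect(P,n+' base')
    if len(P)>20: print(np.linalg.lstsq(np.c_[P[:,:2]-P[:,:2].mean(0),np.ones(len(P))],P[:,2],rcond=None)[0].round(3))
E
python3 look.py 450 14 180
```

```text
t 11.72 at [580.2  34.7 168. ] [ 3.141e+00 -2.000e-03  1.600e-01] F [ 0.9  0.3 -0.3] op 0.6
tool cm [-13.184  -0.023  -1.197  -0.   ]
wrist block 2792 [-15.3   0.8] [77.1 84.8] 0.5 z [59.9 65.5 70.9]
wrist panel 699 [-56.    0.1] [ 8.2 81.6] 0.1 z [72.8 75.3 76.5]
wrist base 3675 [1.1 0.7] [80.1 64.1] 89.9 z [18.4 19.6 20.9]
[-3.0000e-03  1.0000e-03  1.9601e+01]
top block 12 [ 3.9 -1.3] [ 3.3 20.5] 5.6 z [62.3 65.6 69. ]
top panel 0
top base 52 [16.7 -1.4] [79.3 13.5] 85.8 z [16.8 19.5 23.2]
[-3.7000e-02  1.7000e-02  1.9789e+01]
```

Plate sits flat in the tray: its base top is at 19.6 mm with no tilt, centred to 1 mm. Next I'll close the jaws and go to the front of the tray.

Emit:
drive_tool([
  [-0.5, 0, 0, 0],
  [-1, 0, 0, 0],
  [-1.5, 0, 0, 0],
  [-1.5, 0, 0, 0],
  [-1.5, 0, 0, 0],
  [-1.5, 0, 0, 0],
  [-1.5, 0, 0, 0],
  [-1.0, 0, 0, 0],
  [-0.5, 0, 0, 0],
  [0, 0, 0, 0],
], jaw=1)

```text
clock: 12.65
eef_pos: [474.5, 17.8, 166.2]
tcp_rot: [-3.141, 0.001, 0.16]
contact_force: [0.7, 0.4, -0.3]
opening: -0.0
```

Emit:
drive_tool([
  [0, 0, 0.5, 0],
  [0, 0, 1, 0],
  [0, 0, 1.4, 0],
  [0, 0, 1.4, 0],
  [0, 0, 1.4, 0],
  [0, 0, 1.4, 0],
  [0, 0, 1.4, 0],
  [0, 0, 1.2, 0],
  [0, 0, 0.8, 0],
  [0, 0, 0.5, 0],
  [0, 0, 0.1, 0],
  [0, 0, 0, 0],
])

```text
clock: 13.65
eef_pos: [475.9, 18.0, 55.2]
tcp_rot: [-3.142, 0.0, 0.16]
contact_force: [-0.4, -0.6, 0.6]
opening: 0.004
```

Emit:
drive_tool([
  [0.5, 0, 0, 0],
  [0.5, 0, 0, 0],
  [0.5, 0, 0, 0],
  [0.3, 0, 0, 0],
  [0.3, 0, 0, 0],
  [0, 0, 0, 0],
  [0, 0, 0, 0],
])

```text
clock: 14.23
eef_pos: [496.7, 21.4, 55.5]
tcp_rot: [-3.142, -0.0, 0.16]
contact_force: [-0.0, 0.4, 0.5]
opening: -0.001
```

Emit:
drive_tool([
  [0.3, 0, 0, 0],
  [0.3, 0, 0, 0],
  [0.3, 0, 0, 0],
  [0.3, 0, 0, 0],
  [0, 0, 0, 0],
])

```text
clock: 14.65
eef_pos: [508.6, 23.3, 55.4]
tcp_rot: [-3.142, 0.0, 0.16]
contact_force: [-0.1, -0.4, -0.1]
opening: 0.002
```

Emit:
drive_tool([
  [0.3, 0, 0, 0],
  [0.4, 0, 0, 0],
  [0.5, 0, 0, 0],
  [0.5, 0, 0, 0],
  [0.5, 0, 0, 0],
  [0.5, 0, 0, 0],
  [0.5, 0, 0, 0],
  [0.5, 0, 0, 0],
  [0.5, 0, 0, 0],
  [0.5, 0, 0, 0],
  [0.4, 0, 0, 0],
  [0.2, 0, 0, 0],
])

```text
clock: 15.65
eef_pos: [561.3, 31.8, 55.4]
tcp_rot: [-3.142, -0.0, 0.16]
contact_force: [-4.3, 0.7, -1.7]
opening: 0.002
```

Emit:
drive_tool([
  [0.3, 0, 0, 0],
  [0.3, 0, 0, 0],
  [0.3, 0, 0, 0],
  [0.3, 0, 0, 0],
  [0.1, 0, 0, 0],
  [0, 0, 0, 0],
])

```text
clock: 16.15
eef_pos: [574.1, 33.8, 55.6]
tcp_rot: [3.142, -0.001, 0.16]
contact_force: [-3.7, -0.3, -2.1]
opening: -0.002
```

```bash
python3 look.py 561 32 55 70
```

```text
t 16.15 at [574.1  33.8  55.6] [ 3.142e+00 -1.000e-03  1.600e-01] F [-3.7 -0.3 -2.1] op -0.0
tool cm [-1.322 -0.03   0.056 -0.   ]
wrist block 8756 [31.7  0.3] [139.3  64.6] 90.0 z [59.3 65.6 72. ]
wrist panel 6444 [12.5  0.7] [  8.7 139.7] 0.1 z [73.  75.3 76.4]
wrist base 4415 [50.9  0.2] [26.2 80.1] 0.0 z [18.5 19.6 20.7]
[8.0000e-03 1.0000e-03 1.9605e+01]
top block 0
top panel 0
top base 0
```

Tray is about 69 mm in with the plate still flat. From here I press in 3 mm steps.

Emit:
drive_tool([
  [0.15, 0, 0, 0],
  [0.15, 0, 0, 0],
  [0, 0, 0, 0],
])

```text
clock: 16.5
eef_pos: [576.9, 34.2, 55.6]
tcp_rot: [3.142, -0.0, 0.16]
contact_force: [-3.4, -0.7, -0.5]
opening: 0.001
```

Emit:
drive_tool([
  [0.15, 0, 0, 0],
  [0.15, 0, 0, 0],
  [0, 0, 0, 0],
])

```text
clock: 16.75
eef_pos: [579.9, 34.7, 55.6]
tcp_rot: [3.142, -0.001, 0.16]
contact_force: [-2.9, -0.0, 0.1]
opening: -0.002
```

Emit:
drive_tool([
  [0.15, 0, 0, 0],
  [0.15, 0, 0, 0],
  [0, 0, 0, 0],
])

```text
clock: 17.0
eef_pos: [582.9, 35.2, 55.6]
tcp_rot: [3.142, -0.001, 0.16]
contact_force: [-3.9, -0.1, 0.9]
opening: -0.001
```

Emit:
drive_tool([
  [0.1, 0, 0, 0],
  [0.1, 0, 0, 0],
  [0, 0, 0, 0],
])

```text
clock: 17.25
eef_pos: [584.7, 35.5, 55.6]
tcp_rot: [3.142, -0.0, 0.16]
contact_force: [-4.1, -0.4, 2.1]
opening: 0.001
```

Emit:
drive_tool([
  [0.15, 0, 0, 0],
  [0.15, 0, 0, 0],
  [0, 0, 0, 0],
])

```text
clock: 17.5
eef_pos: [587.7, 36.0, 55.6]
tcp_rot: [3.142, -0.0, 0.16]
contact_force: [-2.9, -0.9, 1.2]
opening: 0.0
```

Emit:
drive_tool([
  [0.15, 0, 0, 0],
  [0.15, 0, 0, 0],
  [0, 0, 0, 0],
])

```text
clock: 17.75
eef_pos: [590.6, 36.4, 55.5]
tcp_rot: [3.142, -0.0, 0.16]
contact_force: [-3.5, -0.9, 2.0]
opening: 0.002
```

Emit:
drive_tool([
  [0.15, 0, 0, 0],
  [0.15, 0, 0, 0],
  [0, 0, 0, 0],
])

```text
clock: 18.0
eef_pos: [593.5, 37.0, 55.5]
tcp_rot: [-3.142, -0.0, 0.16]
contact_force: [-4.5, -0.5, 1.1]
opening: -0.002
```

Emit:
drive_tool([
  [0.15, 0, 0, 0],
  [0.15, 0, 0, 0],
  [0, 0, 0, 0],
])

```text
clock: 18.25
eef_pos: [596.4, 37.4, 55.5]
tcp_rot: [3.142, -0.0, 0.16]
contact_force: [-4.4, -1.0, 2.0]
opening: -0.0
```

Emit:
drive_tool([
  [0.15, 0, 0, 0],
  [0.15, 0, 0, 0],
  [0, 0, 0, 0],
])

```text
clock: 18.5
eef_pos: [599.3, 37.9, 55.5]
tcp_rot: [3.142, -0.0, 0.16]
contact_force: [-4.5, -1.1, 1.7]
opening: 0.001
```

Emit:
drive_tool([
  [0.15, 0, 0, 0],
  [0.15, 0, 0, 0],
  [0, 0, 0, 0],
])

```text
clock: 18.75
eef_pos: [602.2, 38.4, 55.5]
tcp_rot: [-3.142, -0.0, 0.16]
contact_force: [-3.7, 0.1, 0.8]
opening: 0.001
```

Emit:
drive_tool([
  [0.15, 0, 0, 0],
  [0.15, 0, 0, 0],
  [0, 0, 0, 0],
])

```text
clock: 19.0
eef_pos: [605.1, 38.9, 55.4]
tcp_rot: [-3.142, 0.0, 0.16]
contact_force: [-5.1, -0.5, 1.6]
opening: -0.0
```

Emit:
drive_tool([
  [0.15, 0, 0, 0],
  [0.15, 0, 0, 0],
  [0, 0, 0, 0],
])

```text
clock: 19.25
eef_pos: [608.1, 39.3, 55.4]
tcp_rot: [-3.142, 0.0, 0.16]
contact_force: [-4.4, -0.3, 1.7]
opening: -0.001
```

Emit:
drive_tool([
  [0.15, 0, 0, 0],
  [0.15, 0, 0, 0],
  [0, 0, 0, 0],
])

```text
clock: 19.5
eef_pos: [611.0, 39.8, 55.4]
tcp_rot: [-3.142, 0.0, 0.16]
contact_force: [-5.0, 0.3, 2.6]
opening: -0.005
```

Emit:
drive_tool([
  [0.15, 0, 0, 0],
  [0.1, 0, 0, 0],
  [0, 0, 0, 0],
])

```text
clock: 19.75
eef_pos: [613.4, 40.2, 55.4]
tcp_rot: [-3.142, 0.0, 0.16]
contact_force: [-5.1, -0.8, 1.0]
opening: 0.003
```

Emit:
drive_tool([
  [0.15, 0, 0, 0],
  [0.1, 0, 0, 0],
  [0, 0, 0, 0],
])

```text
clock: 20.0
eef_pos: [615.8, 40.6, 55.4]
tcp_rot: [-3.142, 0.0, 0.16]
contact_force: [-4.7, -0.3, 2.2]
opening: 0.001
```

Emit:
drive_tool([
  [0.1, 0, 0, 0],
  [0.1, 0, 0, 0],
  [0, 0, 0, 0],
])

```text
clock: 20.25
eef_pos: [617.7, 40.9, 55.4]
tcp_rot: [-3.142, 0.0, 0.16]
contact_force: [-5.3, -1.1, 1.9]
opening: 0.003
```

Emit:
drive_tool([
  [0.1, 0, 0, 0],
  [0.1, 0, 0, 0],
  [0, 0, 0, 0],
])

```text
clock: 20.5
eef_pos: [619.7, 41.2, 55.4]
tcp_rot: [-3.142, 0.001, 0.16]
contact_force: [-5.7, -0.4, 2.1]
opening: -0.003
```

Emit:
drive_tool([
  [0.1, 0, 0, 0],
  [0.05, 0, 0, 0],
  [0, 0, 0, 0],
])

```text
clock: 20.75
eef_pos: [620.6, 41.4, 55.4]
tcp_rot: [-3.141, 0.002, 0.16]
contact_force: [-8.3, -1.3, 4.3]
opening: -0.001
```

Emit:
drive_tool([
  [0.1, 0, 0, 0],
  [0, 0, 0, 0],
  [0, 0, 0, 0],
])

```text
clock: 21.0
eef_pos: [621.1, 41.5, 55.4]
tcp_rot: [-3.141, 0.003, 0.16]
contact_force: [-9.3, -0.9, 6.0]
opening: 0.002
```

Emit:
drive_tool([
  [0.1, 0, 0, 0],
  [0, 0, 0, 0],
  [0, 0, 0, 0],
])

```text
clock: 21.25
eef_pos: [621.6, 41.5, 55.4]
tcp_rot: [-3.141, 0.004, 0.16]
contact_force: [-11.0, -1.2, 7.3]
opening: -0.002
```

Felt about 11 N along x and 13 N in all, which is within the 10–14 N range. Backing off.

Emit:
drive_tool([
  [-0.1, 0, 0, 0],
  [-0.2, 0, 0, 0],
  [-0.3, 0, 0, 0],
  [-0.3, 0, 0, 0],
  [-0.3, 0, 0, 0],
  [-0.3, 0, 0, 0],
  [-0.4, 0, 0, 0],
  [-0.5, 0, 0, 0],
  [-0.6, 0, 0, 0],
  [-0.8, 0, 0, 0],
  [-0.8, 0, 0, 0],
  [0, 0, 0, 0],
])

```text
clock: 22.25
eef_pos: [575.8, 34.2, 55.3]
tcp_rot: [-3.141, 0.002, 0.16]
contact_force: [-0.9, 0.1, 0.2]
opening: -0.001
```

```bash
cat > chk.py <<'E'
from h import *
go([480,18,55],.16)
im,d,p=grab('wrist'); cv2.imwrite(f'pics/w_{int(r.sense()["clock"]*100)}.png',im[...,::-1]); X=pts(d,p);Z=X[...,2]
c,s=np.cos(.16),np.sin(.16); lx=(X[...,0]-580.3)*c+(X[...,1]-34.8)*s; ly=-(X[...,0]-580.3)*s+(X[...,1]-34.8)*c
q=(abs(abs(ly)-50)<18)&(lx>-80)&(lx<66)&(Z>73)&(Z<78)
print('panel outer/inner x',np.nanpercentile(lx[q],[2,50,98]).round(1),q.sum(),'latched expected outer -61.5+travel')
E
python3 chk.py
```

```text
t 22.25 at [575.8  34.2  55.3] [-3.141e+00  2.000e-03  1.600e-01] F [-0.9  0.1  0.2] op -0.0
tool cm [-9.716  0.076  0.026 -0.   ]
panel outer/inner x [45.3 49.4 52.9] 5059 latched expected outer -61.5+travel
```

Panel's outer face is at about 45, so travel is roughly 107 mm, and the finger is well clear of it. I'll retreat and check that it stays.

Emit:
drive_tool([
  [-1.0, 0, 0, 0],
  [-1.0, 0, 0, 0],
  [-1.5, 0, 0, 0],
  [-1.5, 0, 0, 0],
  [-1.5, 0, 0, 0],
  [-1.5, 0, -1, 0],
  [-1, 0, -2, 0],
  [-0.5, 0, -3, 0],
  [0, 0, -3, 0],
  [0, 0, -3, 0],
  [0, 0, -1, 0],
  [0, 0, 0, 0],
])

```text
clock: 23.3
eef_pos: [485.3, 19.3, 188.0]
tcp_rot: [3.141, -0.005, 0.16]
contact_force: [0.1, -0.0, 0.0]
opening: 0.003
```

Emit:
drive_tool([
  [0, 0, 0, 0],
  [0, 0, 0, 0],
  [0, 0, 0, 0],
  [0, 0, 0, 0],
  [0, 0, 0, 0],
  [0, 0, 0, 0],
  [0, 0, 0, 0],
  [0, 0, 0, 0],
  [0, 0, 0, 0],
  [0, 0, 0, 0],
])

```text
clock: 24.13
eef_pos: [484.2, 19.3, 185.5]
tcp_rot: [3.142, -0.0, 0.16]
contact_force: [-0.2, -1.0, -0.2]
opening: -0.002
```

```bash
python3 chk.py; cp $(ls -t pics/w_*|head -1) pics/final.png
```

```text
t 24.13 at [484.2  19.3 185.5] [ 3.142 -0.     0.16 ] F [-0.2 -1.  -0.2] op -0.0
tool cm [-0.438  0.066 13.049 -0.   ]
panel outer/inner x nan 0 latched expected outer -61.5+travel
  return np.nanmean(a, axis, out=out, keepdims=keepdims)
```

View pics/final.png

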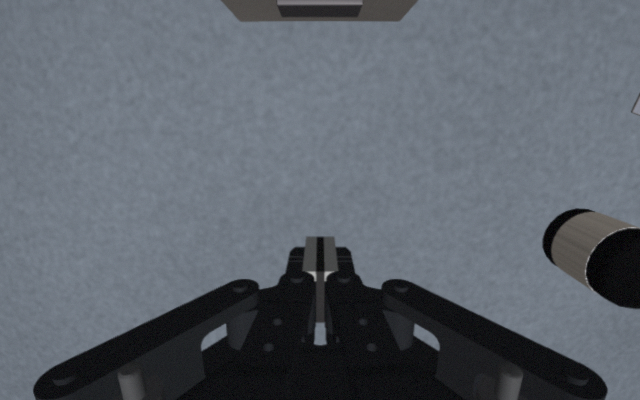

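The tray front is still in, at (320,12), with only its lower part in view. One numeric check with the top camera, which also checks the jar and box.

```bash
python3 - <<'E'
from h import *
for n in('top','scene'):
    im,d,p=grab(n); cv2.imwrite(f'pics/{n}_end.png',im[...,::-1]); X=pts(d,p);Z=X[...,2]
    c,s=np.cos(.16),np.sin(.16); lx=(X[...,0]-580.3)*c+(X[...,1]-34.8)*s; ly=-(X[...,0]-580.3)*s+(X[...,1]-34.8)*c
    q=(abs(abs(ly)-50)<18)&(lx>-80)&(lx<62)&(Z>68)&(Z<79)
    print(n,'panel',np.nanpercentile(lx[q],[5,50,95]).round(1) if q.sum() else 0,q.sum())
    if n=='top':
        u=X[230:280,400:440].reshape(-1,3); rect(u[u[:,2]>30],'jar'); u=X[125:180,180:242].reshape(-1,3); rect(u[u[:,2]>30],'box')
E
```

```text
top panel [51.5 51.8 52.2] 2
jar 676 [ 465.2 -254.1] [67.  65.3] 83.1 z [ 48.4  92.3 131.2]
box 526 [691.5 311.9] [121.3  92.9] 82.3 z [31.5 43.1 51.6]
scene panel [47.1 53.2 56.1] 110
```

View pics/scene_end.png

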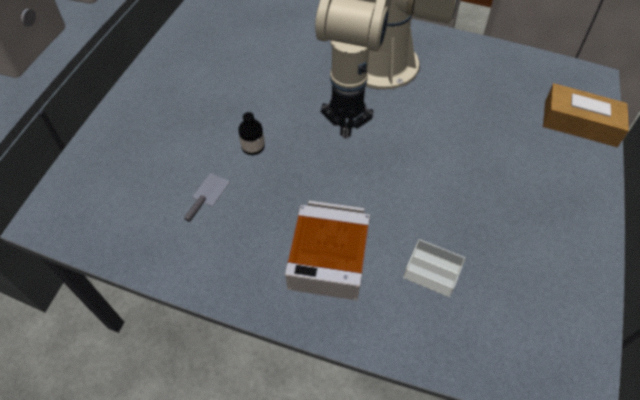

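The scene view shows the tray front at (336,205), held in the dock. Nothing else has moved and the arm is clear.

```bash
python3 -c "
from rig import job; print(job.sign_off())"
```

```text
the job is handed in; nothing more can be done
None
```

The build plate is flat in the tray, the tray is latched in the dock, and I've handed the job in at about 24 s on the robot's clock.

- **Placing:** I lowered the plate until I felt it touch the tray floor, then let go. The wrist camera then showed it flat (base top at 19.6 mm, where 20 was expected) and centred to about 1 mm.
- **Pressing:** One press was enough. At its end I felt about 11 N along the push and 13 N in all, under the 20 N limit.
- **Checks after letting go:** The wrist camera put the tray about 107 mm in. About 2 s later the scene camera still showed it in (about 108 mm, a rougher reading), with the arm clear.
- **Other objects:** The jar and the part box measured the same as at the start. The scraper looks unmoved in the picture, but I didn't measure it.
- **Weak checks:** My last wrist-camera measurement found no panel points because the panel was almost out of view. The top camera gave only 2 points on the panel. The "stays in" result therefore rests on the scene camera and the pictures.

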